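# Press a cell block home with the sprung pull gauge

## Task

Without lifting it, slide the loose cell block into the open bay of the press jig so that it sits square against the back fence. Then draw out the jig's sprung gauge by its loop until the pointer stands between the two ridges (never past them), so that the ram butts the block flush against its neighbour, hold it there for two seconds, and ease the loop back home without letting it snap. Leave the other things on the bench as they are.

Things in the scene. Friction and masses are not known exactly. Their poses are not given: they have to be found in the camera images.
- jig: Press jig, fixed to the bench: aluminium deck 14 mm thick (top z = 0.014) carrying a lane. Origin at z = 0 under the lane's centre line, where the neighbour block's butting face stands at rest. +x = pull direction along the lane (about world +y, within 9 deg); +y = across the lane, towards the robot. Lane y -22 to +22 mm, open on the robot's side. Deck x -140 to +91, up to y +150.
- bay (a point): Point on the deck top amid the lane's open bay, 48 mm from the jig origin along -x, axes as the jig's: a good place for the loose block's underside centre before pressing. The fence runs along the lane's far side: face 22 mm from the centre line (y = -22), 12 thick, top 54 mm above the bench.
- module: The loose cell block: six blue cells in a black holder, 64 (its x) x 44 (its y) x 66 mm tall, about 0.3 kg (varies). Origin: centre of its underside. It starts standing on the deck on the robot's side of the lane, abreast of the open bay, turned up to 17 deg from the jig.
- neighbour_face (a point): Centre of the butting face of the neighbour block already in the lane (same make and size as the loose one); faces the jig's -x, axes as the jig's, 47 mm above the bench. A rubber buffer between it and the end block (jig x 79 to 91 mm, top 70 mm above the bench) lets it give several mm along +x when pressed.
- ram_face (a point): Centre of the pressing face of the steel ram plate (44 wide, 14 thick, top 65 mm above the bench) in the lane on the bay's -x side, facing +x. Bay from ram to neighbour: 94 to 114 mm at the start. A draw bar under the deck ties the ram to the gauge body beyond the end block: pulling the gauge draws the ram towards the neighbour. It has 2 N friction and stays where left.
- ram (a joint): Travel of the ram plate together with the gauge body along the jig's +x, m: 0 fully back, at most 0.075.
- pull_loop (a point): Centre of the opening of the gauge's pull loop: a level rectangle of 8 mm steel bar, 46 mm above the bench, beyond the end block, axes as the jig's. Opening 57 mm along x, 60 across. Centre line of its outer cross bar: 32.5 mm from here along +x. Shut fingers lowered into the opening can hook that bar.
- pull (a joint): How far the sprung loop is drawn out of the gauge body along the jig's +x, m (0 at rest, at most 0.045). Spring 0.4 N/mm, so about 12 N at 0.030. A steel pointer on the loop, 2.4 mm wide, is midway between the scale's two ridges at 0.030 and clear of both from 0.026 to 0.034. Let go, the loop snaps back.
- scale_mark (a point): Midway between the two raised black cross ridges (2 mm wide, 12 mm apart) on the white scale plate atop the grey gauge body (54 x 40 mm, plate top 53 mm above the bench). The pointer must stand here. Moves with the gauge body; the pointer starts 30 mm from it along the jig's -x.
- spare_cell: Bystander, to be left alone: a single blue cell, 21 mm across, 70 tall, standing upright on the jig's deck in front of the neighbour block; origin at its foot.
- strip_spool: Bystander, to be left alone: a metal spool lying flat, 70 across, 16 tall.
- resin_bottle: Bystander, to be left alone: a tall dark bottle, 64 across, 170 tall, beyond the jig.
- screwdriver: Bystander, to be left alone: a screwdriver lying beyond the jig.
- meter: Bystander, to be left alone: a handheld multimeter lying flat, 150 x 80 x 34.
- bracket: Bystander, to be left alone: a small purple printed bracket with three prongs, 70 x 30 x 41.
- flux_jar: Bystander, to be left alone: a small amber jar, 52 across, 50 tall.
Not all that is in view belongs to the job. There is more than one size of the module; the one meant has the size given above.

How it is judged:
By the outcome, as a careful person would: the job done as asked, in the order asked, and still so for the second after the job is handed in, with the robot touching nothing.
It also fails if it takes over 58 s, if anything falls off the work surface, if the arm or the gripper's body presses on something with over 40 N, if the wrist force passes 120 N, or if a joint passes its speed limit or range.

## Robot

A 6-joint arm with a two-finger parallel gripper is mounted at the origin on the work surface. World frame = base frame: x ahead of the robot, y to its left, z up, the work surface at z = 0. Lengths are in m, angles in degrees, forces in N, time in s.
With the tool pointing down it reaches from about 0.3 to 0.75 m from the base axis. Payload 8.5 kg.
Tool frame: the origin (TCP) lies at the very end of the fingers, on their centre line; the grasp point (between the pads) lies 19 mm behind it (env.tcp_to_grasp is the distance from the TCP to the grasp point, in m); z points along the fingers, y is the line along which they close (so a half turn about z gives the same grasp; the last joint's range is limited). The gripper opens to 85 mm and grips with 20 to 120 N. Pads are 22 mm wide; open, the fingers measure 114 mm over their backs; the gripper's body (76 mm by 85 mm) begins 54 mm behind the grasp point. The pads swing forward as they close: fully open they stand 13 mm farther back than shut.
Start: joints at [53.211, 21.807, 74.336, -0, 83.858, -12.336], TCP at [0.228, 0.501, 0.231] pointing down, gripper open.
Joint ranges: [-178.18, 178.18], [-50.72, 133.34], [12.68, 142.11], [-81.47, 261.47], [9.98, 163.14], [-165.26, 165.26]. Speed limits (degrees/s): [136.94, 136.94, 180, 180, 180, 180].

## Interface

Orientations are given as a 3x3 rotation matrix whose columns are the frame's x, y, z axes.
In Python, from rig import status, get_image, env gives the robot as it stands.
- The arm moves only by the shell command python3 -m handwheel 'ROWS' [FORCE]. ROWS is text: rows parted by semicolons, each of 7 numbers parted by spaces: the shift along the world's x, y, z in cm, then the turn, a rotation vector about the world's x, y, z in degrees, then the opening, from 0 (shut) to 1 (fully open). In form: dx dy dz wx wy wz gripper; .... A call has 1 to 8 rows; each row is the pose to reach, as a shift and turn from the pose commanded when the call began; what a row does not reach only later rows make up. A row lasts 1/12 s, in which the tool goes at most 41.7 mm and 7.16 degrees, less where a joint would pass 70% of its speed; a pose out of reach is approached as far as the arm can. A call with a gripper value outside its range is refused whole. The fingers move at their own pace and stop on an object; FORCE is the grip in N (left out, the last holds). Time passes only in rows, so rows that repeat a pose let the fingers close. It gives the time, the measured TCP pose, the force, the opening and the grip force at its end, in the units of the state.
- status.observe(): the state, without advancing time (a new reading comes with each control period).
- get_image(name): name is "scene" or "side" or "wrist"; returns a dict with "color" (400x640x3 uint8, red, green, blue), "vertical_fov" (degrees; the focal length in pixels is half the picture's height over the tangent of half this angle, whatever the lens; pixels are square), "cx", "cy" (the principal point, pixels), "xyz" and "orientation" of the camera in the world. Camera axes: x right, y down, z forward; pixel columns grow to the right and rows downward; lengths in m; the calibration is good to about 2 mm. The wrist camera is an equidistant fisheye: a pixel r from the principal point sees the ray r / f radians off the axis. A picture is of the moment at which its call begins. There is no depth.
- env.close_job(): hands the job in; it is judged then, once.
The state is a dict: "time_s": time; "q": joint angles; "qvel": joint speeds; "joint_efforts": joint torques, N m; "position": TCP position; "tool_rot": TCP orientation; "ft_force": force on the tool from outside, world axes, zero at the start; "wrist_torque": the same for the moment, N m; "grip_width": finger opening in m; "gripper_force": force on a finger pad.
Only numpy, scipy, OpenCV 4.12 (cv2) and the standard library are available. Lean on these libraries where they do the work, as an engineer would, in place of code of your own. Each camera call takes 0.05 s, during which the arm holds its last target. There are 200 camera calls.

## Working session

There is one attempt and no reset: what is moved stays moved. The work goes in short steps, Python scripts to look and compute and a shell command to move; the robot and the scene stay as the last step left them, time stands still between calls to the robot, and variables do not carry over. Pictures are saved under pics/ and viewed, at most 12 in all, crops included, and the job is handed in when it is done.

```bash
mkdir -p pics; ls
python3 - <<'E'
from rig import status,get_image,env
import cv2
for n in ["scene","side"]:
    d=get_image(n); cv2.imwrite(f"pics/{n}0.png",d["color"][:,:,::-1]); print(n,d["vertical_fov"],d["cx"],d["cy"],d["xyz"],d["orientation"])
s=status.observe(); print(s["time_s"],s["position"],s["tool_rot"],s["grip_width"])
E
```

```text
pics
scene 43.55577941732615 315.4242787211981 191.18630422214642 [1.44930484 0.56716945 1.13206314] [[-0.53977617  0.59317788 -0.59731206]
 [ 0.84179172  0.38483459 -0.37853538]
 [ 0.00532752 -0.70713672 -0.70705677]]
side 46.244786066329965 314.42825681585754 195.42940192331204 [ 0.29421143 -1.0061445   0.79764055] [[ 0.97126994 -0.13389458  0.19674082]
 [-0.23794687 -0.56027979  0.7933901 ]
 [ 0.00399927 -0.81740981 -0.57604271]]
0.1 [0.22753352 0.5004414  0.23076509] [[-9.10297698e-01  4.13953535e-01 -7.56110754e-04]
 [ 4.13954150e-01  9.10297118e-01 -1.05746967e-03]
 [ 2.50542133e-04 -1.27560739e-03 -9.99999155e-01]] 0.0858659580275795
```

View pics/scene0.png

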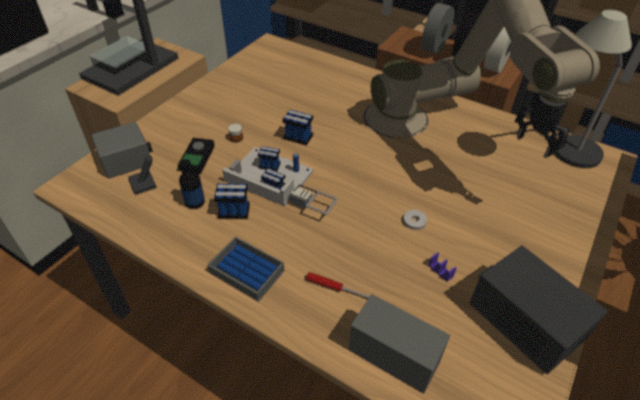

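View pics/side0.png

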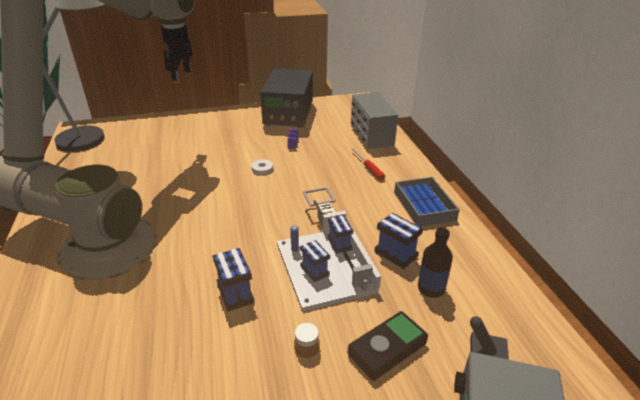

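Side view: blocks at (234,277) and (398,239) stand off the deck and look larger. On the deck are (315,258), free and on the robot's side, which fits the module, and (340,232) against the buffer, which fits the neighbour. I'll confirm with one enlarged crop.

```bash
cat > h.py <<'E'
import numpy as np, cv2
from rig import status,get_image,env
def cam(d):
    f=200/np.tan(np.radians(d["vertical_fov"]/2)); return f,np.array(d["xyz"]),np.array(d["orientation"])
def ray(d,u,v,fish=False):
    f,p,R=cam(d); x=np.array([(u-d["cx"])/f,(v-d["cy"])/f])
    if fish:
        r=np.hypot(*x); c=np.array([*(np.sin(r)*x/max(r,1e-9)),np.cos(r)])
    else: c=np.array([*x,1])
    return p,R@c
def onz(d,u,v,z,fish=False):
    p,r=ray(d,u,v,fish); return p+r*(z-p[2])/r[2]
def proj(d,P,fish=False):
    f,p,R=cam(d); c=R.T@(np.array(P)-p)
    if fish:
        n=np.hypot(c[0],c[1]); t=np.arctan2(n,c[2]); return d["cx"]+f*t*c[0]/n,d["cy"]+f*t*c[1]/n
    return d["cx"]+f*c[0]/c[2],d["cy"]+f*c[1]/c[2]
E
python3 - <<'E'
from h import *
a=get_image("scene")["color"][135:230,210:350]; b=get_image("side")["color"][180:310,265:400]
a=cv2.resize(a,None,fx=5.7,fy=5.7,interpolation=cv2.INTER_CUBIC)
b=cv2.resize(b,None,fx=5.7/2*1.55,fy=5.7/2*1.55,interpolation=cv2.INTER_CUBIC)
b2=cv2.resize(get_image("side")["color"][180:310,265:400],(620,597),interpolation=cv2.INTER_CUBIC)
cv2.imwrite("pics/s1.png",b2[:,:,::-1]); print(a.shape,b2.shape)
cv2.imwrite("pics/s2.png",a[:,:,::-1])
E
```

```text
(542, 798, 3) (597, 620, 3)
```

View pics/s1.png

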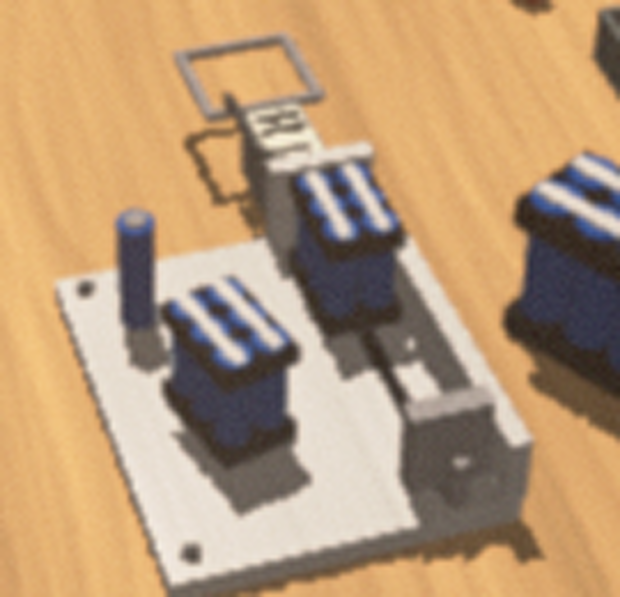

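Crop: the module is the loose block at crop (230,370), standing on the deck with the same 2x3 cells and size as the neighbour (350,250). The ram is at (450,450), the spare cell at (137,270), the scale at (280,125) and the loop at (250,75). The other two blocks are bigger and off the deck. Next I'll get a rough jig pose from the deck corners.

Run:
```python
from h import *
d=get_image("side"); g=lambda x,y,z:onz(d,265+x/4.593,180+y/4.593,z)[:2]
A=g(57,288,.014);B=g(168,585,.014); print("A,B",A,B,np.linalg.norm(A-B))
ex=(A-B)/np.linalg.norm(A-B); ey=np.array([-ex[1],ex[0]]); print(ex,ey,np.degrees(np.arctan2(-ex[0],ex[1])))
O=(A+B)/2-ex*(91-140)/2e3-ey*.150; print("O",O)
for n,p in dict(loop_corners1=(180,52,.05),l2=(287,38,.05),l3=(322,95,.05),l4=(212,112,.05),ramtop1=(405,415,.065),ramtop2=(490,392,.065),cell=(135,218,.084),m1=(165,310,.08),m2=(232,280,.08),m3=(298,352,.08),m4=(235,370,.08)).items():
    q=g(*p); r=q-O; print(n,q,"jig",1e3*np.array([r@ex,r@ey]))
```

```text
A,B [ 0.42083845 -0.10738873] [ 0.43447748 -0.32964771] 0.2226770657852184
[-0.06125025  0.99812244] [-0.99812244 -0.06125025] 3.51157901812065
O [ 0.5758757  -0.18487668]
loop_corners1 [0.52638297 0.04969693] jig [237.1646261  35.0321105]
l2 [0.59391427 0.04917211] jig [232.50448892 -32.34025127]
l3 [ 0.59851287 -0.0136961 ] jig [169.47264353 -33.07952165]
l4 [ 0.53099739 -0.01509435] jig [172.21235945  34.3948328 ]
ramtop1 [ 0.55935821 -0.29672281] jig [-110.62442963   23.33707733]
ramtop2 [ 0.60454861 -0.2912575 ] jig [-107.93730528  -22.10322212]
cell [ 0.45908155 -0.14220352] jig [ 49.74670756 113.961118  ]
m1 [ 0.45974255 -0.21216744] jig [-20.12633184 117.58666657]
m2 [ 0.49781375 -0.1977689 ] jig [-8.08670198 78.70503671]
m3 [ 0.51630299 -0.25739914] jig [-68.73745361  63.90287943]
m4 [ 0.48330104 -0.26257852] jig [-71.88572879  97.1601009 ]
```

```bash
python3 -m handwheel '8.5 -30 4 0 0 14 0.35; 8.5 -30 4 0 0 14 0.35; 8.5 -30 4 0 0 14 0.35; 8.5 -30 4 0 0 14 0.35; 8.5 -30 4 0 0 14 0.35; 8.5 -30 4 0 0 14 0.35; 8.5 -30 4 0 0 14 0.35; 8.5 -30 4 0 0 14 0.35'
python3 -m handwheel '8.5 -30 4 0 0 14 0.35; 8.5 -30 4 0 0 14 0.35; 8.5 -30 4 0 0 14 0.35; 8.5 -30 4 0 0 14 0.35; 8.5 -30 4 0 0 14 0.35; 8.5 -30 4 0 0 14 0.35; 8.5 -30 4 0 0 14 0.35; 8.5 -30 4 0 0 14 0.35'
python3 - <<'E'
from h import *
d=get_image("wrist"); cv2.imwrite("pics/w0.png",d["color"][:,:,::-1]); print(d["vertical_fov"],d["cx"],d["cy"],d["xyz"],d["orientation"]); print(status.observe()["tool_rot"])
E
```

```text
time_s: 0.97
position: [0.3129, 0.198, 0.2719]
tool_rot: [[-0.983, 0.183, 0.001], [0.183, 0.983, -0.0], [-0.001, -0.0, -1.0]]
ft_force: [0.6, -0.2, -0.1]
grip_width: 0.03
gripper_force: 0.0
time_s: 1.63
position: [0.3971, -0.1, 0.3116]
tool_rot: [[-0.998, -0.061, 0.001], [-0.061, 0.998, -0.0], [-0.001, -0.0, -1.0]]
ft_force: [1.2, 0.6, -0.3]
grip_width: 0.0302
gripper_force: 0.0
65.70646984690485 318.10892369691385 199.30150826202268 [ 0.32774104 -0.10469723  0.45509592] [[-6.20534386e-02  9.59578592e-01  2.74514657e-01]
 [ 9.98072789e-01  5.95827190e-02  1.73380430e-02]
 [ 2.80885212e-04  2.75061494e-01 -9.61426594e-01]]
[[-0.99836713 -0.05710894  0.00128294]
 [-0.05711295  0.99836211 -0.00334651]
 [-0.00108972 -0.00341432 -0.99999358]]
```

View pics/w0.png

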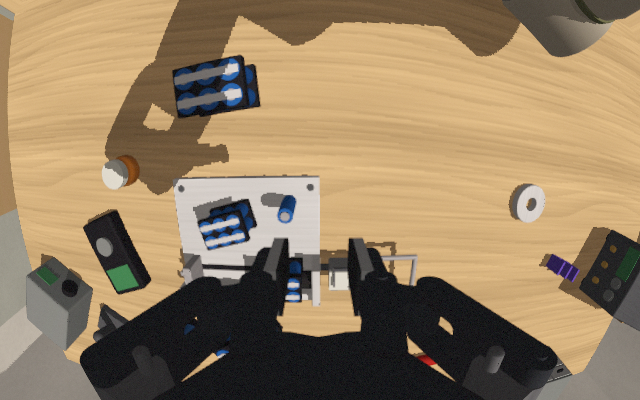

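Wrist view: deck corners at about (177,178) and (320,177), module top around (224,229), spare cell (285,212), ram top (193,262), loop outer bar (414,275). I'll fit the deck edges and the module top.

```bash
cat > meas.py <<'E'
from h import *
def meas(d):
    im=d["color"].astype(int); hsv=cv2.cvtColor(d["color"],cv2.COLOR_RGB2HSV); S=hsv[...,1].astype(int); V=hsv[...,2].astype(int)
    deck=((S<45)&(V>110)).astype(np.uint8)
    n,l,st,c=cv2.connectedComponentsWithStats(deck); k=1+np.argmax(st[1:,4]); deck=l==k
    x0,y0,w,h=st[k,:4]; print("deck box",st[k])
    W=lambda u,v:onz(d,u,v,.014,True)[:2]
    T=np.array([W(u,np.argmax(deck[:,u])-.5) for u in range(x0+12,x0+w-8)])
    R=np.array([W(639-np.argmax(deck[v,::-1])+.5,v) for v in range(y0+8,y0+55)])
    L=np.array([W(np.argmax(deck[v])-.5,v) for v in range(y0+8,y0+55)])
    def fit(P):
        vx,vy,a,b=cv2.fitLine(P.astype(np.float32),cv2.DIST_HUBER,0,.001,.001).ravel(); return np.array([vx,vy]),np.array([a,b])
    vt,pt=fit(T); ex=vt*np.sign(vt[1]); ey=np.array([-ex[1],ex[0]])
    xr=np.median((R-pt)@ex); xl=np.median((L-pt)@ex)
    print("yaw",np.degrees(np.arctan2(-ex[0],ex[1])),"deck len",xr-xl)
    O=pt+ex*((xr+xl)/2+.0245)-ey*.150
    return O,ex,ey
def jig(O,ex,ey,q): r=np.array(q)[:2]-O; return np.round(1e3*np.array([r@ex,r@ey]),1)
E
python3 - <<'E'
from meas import *
d=get_image("wrist"); O,ex,ey=meas(d); print(O,ex)
np.savez("jig.npz",O=O,ex=ex,ey=ey)
J=lambda u,v,z:jig(O,ex,ey,onz(d,u,v,z,True))
# module top corners
im=cv2.resize(d["color"][160:320,160:440],None,fx=2.8,fy=2.8,interpolation=cv2.INTER_CUBIC); cv2.imwrite("pics/w0c.png",im[:,:,::-1])
print("bar",J(415,275,.05),"cell",J(285,216,.084))
print("edges jig at z.014",[ (p,np.round(proj(d,[*(O+ex*p[0]/1e3+ey*p[1]/1e3),.014],True))) for p in [(-140,150),(91,150),(91,0)]])
E
```

```text
deck box [    0   210   101   190 10416]
yaw -84.060875 deck len -0.004879035286150024
[ 0.63925767 -0.92139012] [0.9946324  0.10347169]
bar [ 21.  977.2] cell [-97.3 790.1]
edges jig at z.014 [((-140, 150), array([ 14., 194.])), ((91, 150), array([ 42., 286.])), ((91, 0), array([ 13., 280.]))]
```

View pics/w0c.png

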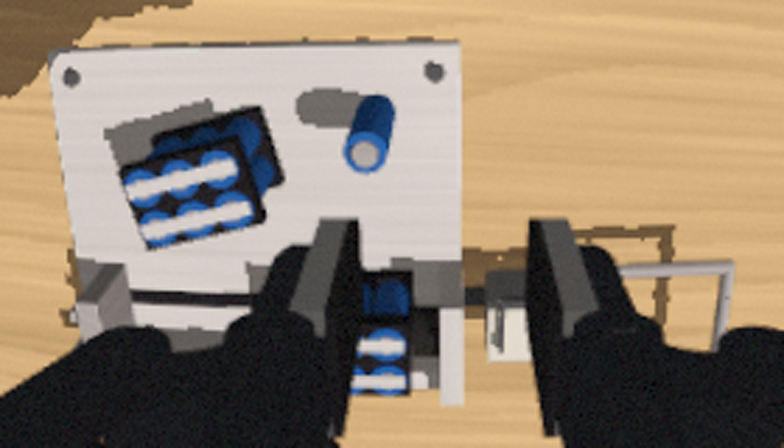

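```bash
sed -i 's/k=1+np.argmax(st\[1:,4\])/k=l[190,250]/; s/y0+8,y0+55/y0+8,y0+50/g' meas.py
python3 - <<'E'
from meas import *
d=get_image("wrist"); O,ex,ey=meas(d); print(O,ex)
np.savez("jig.npz",O=O,ex=ex,ey=ey)
J=lambda u,v,z:jig(O,ex,ey,onz(d,160+u/2.8,160+v/2.8,z,True))
c=[J(*p,.08) for p in [(121,170),(236,136),(266,217),(149,250)]]; print("mod corners",c,"centre",np.mean(c,0))
for a,b in zip(c,c[1:]+c[:1]): print(np.hypot(*(b-a)),np.degrees(np.arctan2((b-a)[1],(b-a)[0])))
m=np.mean(c,0)/1e3; print("mod world",O+ex*m[0]+ey*m[1])
print("bar top",J(727,263,.05),"cell",J(365,152,.084),"ram face top",J(128,264,.065),J(110,264,.065),"endblk R top",J(463,400,.07),J(440,400,.07),"nbr side",J(410,396,.08),"gauge",J(488,360,.053))
print([jig(O,ex,ey,[.57588,-.18488])])
E
```

```text
deck box [ 175  176  148  107 9546]
yaw 4.027002 deck len 0.23075756930498154
[ 0.57405309 -0.17777005] [-0.07022659  0.99753106]
mod corners [array([-69.2, 104.3]), array([ -9.5, 121.1]), array([ 1.6, 80.6]), array([-60.3,  62.1])] centre [-34.35   92.025]
62.018787476054385 15.716975398734697
41.993570936513606 -74.67308211207784
64.60541772947529 -163.36021763592512
43.128296975419744 101.90918435097092
mod world [ 0.48466758 -0.21849784]
bar top [237.7  36.3] cell [ 50.9 114.2] ram face top [-79.4  46.5] [-89.9  46.2] endblk R top [ 94.9 -31.2] [ 82.6 -31. ] nbr side [ 67.3 -21.3] gauge [108.8 -16.6]
[array([-7.2, -1.3])]
```

```bash
python3 -m handwheel '3.5 -12.4 -10 0 0 0.5 0.35; 3.5 -12.4 -10 0 0 0.5 0.35; 3.5 -12.4 -10 0 0 0.5 0.35; 3.5 -12.4 -10 0 0 0.5 0.35; 3.5 -12.4 -10 0 0 0.5 0.35; 3.5 -12.4 -10 0 0 0.5 0.35'
python3 - <<'E'
from meas import *
d=get_image("wrist"); np.savez("w1.npz",**{k:np.array(v) for k,v in d.items()})
im=d["color"][100:400]; cv2.imwrite("pics/w1.png",cv2.resize(im,None,fx=1.25,fy=1.25,interpolation=cv2.INTER_CUBIC)[:,:,::-1]); print(status.observe()["position"])
E
```

```text
time_s: 2.28
position: [0.432, -0.2215, 0.2099]
tool_rot: [[-0.998, -0.07, -0.002], [-0.07, 0.998, 0.002], [0.002, 0.003, -1.0]]
ft_force: [-0.1, 0.6, 0.9]
grip_width: 0.0298
gripper_force: 0.0
[ 0.43221456 -0.22089266  0.21111434]
```

View pics/w1.png

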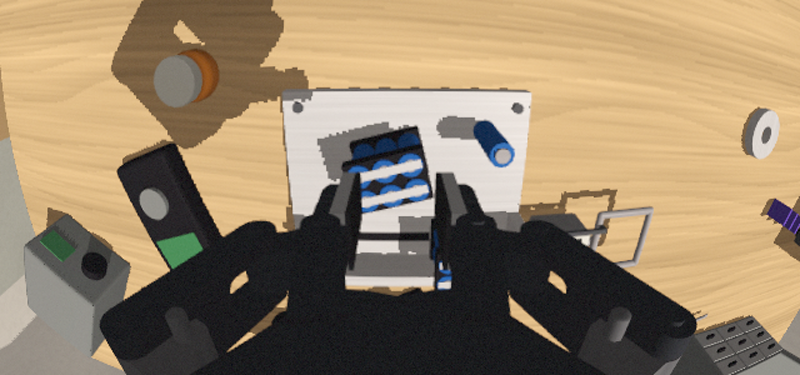

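Wrist view nearer: module top around (395,180) in the picture, deck corners (282,91) and (531,92), loop corners (653,208) and (637,266), spare cell (503,155).

Run:
```python
from meas import *
d=dict(np.load("w1.npz"))
import meas
src=open("meas.py").read().replace("l[190,250]","l[190,380]"); exec(src)
O,ex,ey=meas(d); print(O,ex)
np.savez("jig.npz",O=O,ex=ex,ey=ey)
Wd=lambda u,v,z:onz(d,u/1.25,100+v/1.25,z,True)
J=lambda u,v,z:jig(O,ex,ey,Wd(u,v,z))
c=[J(*p,.08) for p in [(341,163),(417,146),(433,195),(361,214)]]; print("mod corners",c,"centre",np.mean(c,0))
for a,b in zip(c,c[1:]+c[:1]): print(np.hypot(*(b-a)),np.degrees(np.arctan2((b-a)[1],(b-a)[0])))
for n,p in dict(bar1=(653,208,.046),bar2=(637,266,.046),barin=(606,210,.046),cell=(503,155,.084),fencefar=(390,288,.054),fencefront=(390,277,.054)).items(): print(n,J(*p),Wd(*p))
```

```text
deck box [  226   171   199   116 13746]
yaw 4.042124 deck len 0.23114229273992432
[ 0.5746135  -0.17803721] [-0.07048987  0.9975125 ]
mod corners [array([-76.4, 106.2]), array([-18.7, 120. ]), array([-5.3, 79.1]), array([-62.6,  61.9])] centre [-40.75  91.8 ]
59.32731242859397 13.450656954020399
43.03916820757576 -71.8597366437218
59.825830541664864 -163.2915825705175
46.39967672301177 107.30245992189917
bar1 [240.7  33.8] [0.5239185  0.05966535 0.046     ]
bar2 [243.1 -42.9] [0.60022033 0.0675119  0.046     ]
barin [176.8  37.4] [ 0.52485167 -0.00426387  0.046     ]
cell [ 47.2 113.7] [ 0.45791775 -0.13900976  0.084     ]
fencefar [-40.5 -37.5] [ 0.61482767 -0.21580194  0.054     ]
fencefront [-40.4 -23.3] [ 0.60065562 -0.21666392  0.054     ]
```

```bash
python3 -m handwheel '0.1 -1 -4 0 0 0 0.35; 0.1 -1 -8 0 0 0 0.35; 0.1 -1 -12 0 0 0 0.35; 0.1 -1 -15 0 0 0 0.35; 0.1 -1 -17 0 0 0 0.35; 0.1 -1 -18.2 0 0 0 0.35; 0.1 -1 -18.2 0 0 0 0.35; 0.1 -1 -18.2 0 0 0 0.35'
```

```text
time_s: 3.0
position: [0.4338, -0.231, 0.0303]
tool_rot: [[-0.997, -0.072, 0.001], [-0.072, 0.997, -0.001], [-0.001, -0.001, -1.0]]
ft_force: [0.1, -0.8, 0.4]
grip_width: 0.0297
gripper_force: 0.0
```

```bash
python3 -m handwheel '0.8 0.06 0 0 0 0 0.35; 1.6 0.11 0 0 0 0 0.35; 2.4 0.17 0 0 0 0 0.35; 3.2 0.23 0 0 0 0 0.35; 4 0.28 0 0 0 0 0.35; 4.8 0.34 0 0 0 0 0.35; 5.6 0.4 0 0 0 0 0.35; 6.4 0.45 0 0 0 0 0.35'
python3 - <<'E'
from h import *
a=get_image("wrist"); np.savez("w2.npz",**{k:np.array(v) for k,v in a.items()})
b=get_image("side")["color"][170:310,265:415]
A=cv2.resize(a["color"][60:360,120:520],(800,600)); B=cv2.resize(b,(600,560),interpolation=cv2.INTER_CUBIC)
c=np.zeros((560,790,3),np.uint8); c[:300,:400]=a["color"][80:380,120:520]; c[:360,400:]=cv2.resize(b,(386,360),interpolation=cv2.INTER_CUBIC)[:, :390] if False else np.pad(cv2.resize(b,(386,360),interpolation=cv2.INTER_CUBIC),((0,0),(0,4),(0,0)))
cv2.imwrite("pics/c2.png",c[:360,:,::-1])
E
```

```text
time_s: 3.67
position: [0.498, -0.2273, 0.0292]
tool_rot: [[-0.998, -0.071, -0.0], [-0.071, 0.998, -0.0], [0.0, -0.0, -1.0]]
ft_force: [-3.5, 0.6, 3.0]
grip_width: 0.0297
gripper_force: 0.8
```

View pics/c2.png

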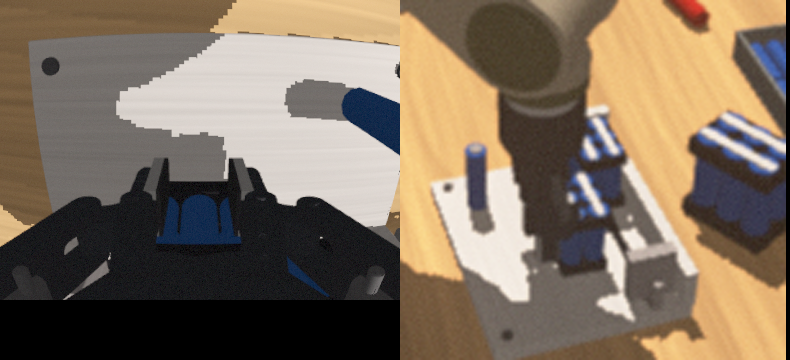

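The wrist view shows the block's near face square to both fingers and centred between them, at x of about -44 in the jig. Pushing on.

```bash
python3 -m handwheel '0.7 0.05 0 0 0 0 0.35; 1.4 0.1 0 0 0 0 0.35; 2.1 0.15 0 0 0 0 0.35; 2.8 0.2 0 0 0 0 0.35; 3.5 0.25 0 0 0 0 0.35; 3.9 0.27 0 0 0 0 0.35; 4.1 0.29 0 0 0 0 0.35; 4.3 0.3 0 0 0 0 0.35'
python3 -m handwheel '0.15 0.01 0 0 0 0 0.35; 0.3 0.02 0 0 0 0 0.35; 0.4 0.03 0 0 0 0 0.35; 0.4 0.03 0 0 0 0 0.35'
```

```text
time_s: 4.43
position: [0.5404, -0.2242, 0.029]
tool_rot: [[-0.997, -0.071, -0.0], [-0.071, 0.997, 0.0], [0.0, 0.0, -1.0]]
ft_force: [-1.1, -0.2, 0.6]
grip_width: 0.0303
gripper_force: 0.7
time_s: 4.77
position: [0.5435, -0.224, 0.029]
tool_rot: [[-0.998, -0.07, -0.002], [-0.07, 0.998, 0.0], [0.002, 0.001, -1.0]]
ft_force: [-4.9, -0.1, 0.4]
grip_width: 0.0298
gripper_force: 1.0
```

```bash
python3 -m handwheel '0.1 0.01 0 0 0 0 0.35; 0.2 0.01 0 0 0 0 0.35; 0.2 0.01 0 0 0 0 0.35'
```

```text
time_s: 5.02
position: [0.5436, -0.2239, 0.0291]
tool_rot: [[-0.998, -0.07, -0.006], [-0.07, 0.998, 0.001], [0.006, 0.001, -1.0]]
ft_force: [-16.4, -2.5, 6.5]
grip_width: 0.0298
gripper_force: 1.3
```

```bash
python3 -m handwheel '0.1 0.01 0 0 0 0 0.35; 0.2 0.01 0 0 0 0 0.35; 0.2 0.01 0 0 0 0 0.35'
```

```text
time_s: 5.27
position: [0.5435, -0.2239, 0.0291]
tool_rot: [[-0.997, -0.07, -0.011], [-0.07, 0.998, 0.002], [0.011, 0.002, -1.0]]
ft_force: [-27.9, -2.6, 11.4]
grip_width: 0.0297
gripper_force: 0.6
```

```bash
python3 -m handwheel '-0.3 -0.02 0 0 0 0 0.35; -1 -0.07 0 0 0 0 0.35; -3 -0.2 0 0 0 0 0.35; -5 -0.35 0 0 0 0 0.35; -5 -0.35 4 0 0 0 0.35; -5 -0.35 8 0 0 0 0.35; -5 -0.35 12 0 0 0 0.35; -5 -0.35 15 0 0 0 0.35'
python3 - <<'E'
from h import *
s=status.observe(); print(s["q"],s["position"])
a=get_image("wrist"); np.savez("w3.npz",**{k:np.array(v) for k,v in a.items()})
b=get_image("side")["color"][170:310,265:415]
c=np.zeros((360,790,3),np.uint8); c[:300,:400]=a["color"][100:400,120:520]; c[:,400:786]=cv2.resize(b,(386,360),interpolation=cv2.INTER_CUBIC)
cv2.imwrite("pics/c3.png",c[:,:,::-1])
E
```

```text
time_s: 5.93
position: [0.4987, -0.2277, 0.1828]
tool_rot: [[-0.998, -0.07, 0.004], [-0.07, 0.998, -0.002], [-0.004, -0.003, -1.0]]
ft_force: [0.8, -0.6, 0.1]
grip_width: 0.0296
gripper_force: 0.0
[-3.69298858e+01  2.37987059e+01  7.95556752e+01  2.71624386e-02
  7.63800053e+01 -1.30977591e+02] [ 0.49869383 -0.22769791  0.1827922 ]
```

View pics/c3.png

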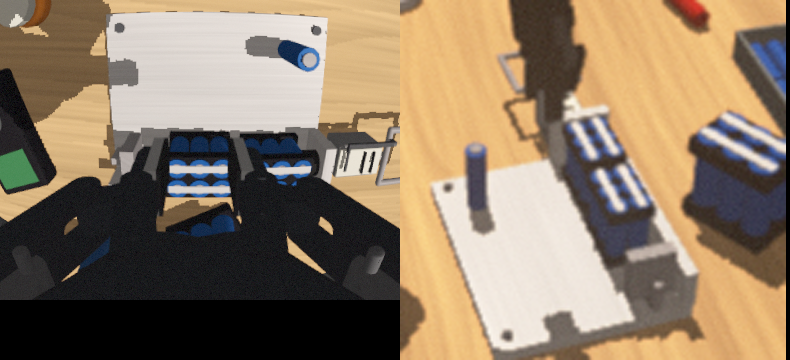

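The module is square on the fence in the bay: wrist crop (198,180), with an even gap to the neighbour at (280,175). The scale shows at (355,160). Now going over the loop, fingers shut, turned so the wrist camera looks onto the scale.

```bash
python3 -m handwheel '2 8 0 0 0 30 0; 4 16 0 0 0 50 0; 4 16 0 0 0 50 0; 6.1 25.3 0 0 0 65 0; 6.1 25.3 0 0 0 65 0; 6.1 25.3 0 0 0 65 0; 6.1 25.3 0 0 0 65 0; 6.1 25.3 0 0 0 65 0'
python3 -m handwheel '0 0 0 0 0 8 0; 0 0 0 0 0 8 0'
python3 - <<'E'
from h import *
s=status.observe(); print(s["q"],s["position"])
a=get_image("wrist"); np.savez("w4.npz",**{k:np.array(v) for k,v in a.items()})
cv2.imwrite("pics/w4.png",a["color"][:,:,::-1])
E
```

```text
time_s: 6.7
position: [0.5594, 0.029, 0.1783]
tool_rot: [[-0.47, -0.883, 0.0], [-0.883, 0.47, 0.001], [-0.001, 0.0, -1.0]]
ft_force: [-0.1, -0.4, 0.2]
grip_width: 0.0001
gripper_force: 0.0
time_s: 6.87
position: [0.561, 0.0422, 0.178]
tool_rot: [[-0.375, -0.927, -0.002], [-0.927, 0.375, -0.016], [0.015, -0.004, -1.0]]
ft_force: [-0.5, -0.5, -0.8]
grip_width: -0.0001
gripper_force: 0.0
[  -7.32675348   25.61898283   77.32107972   -0.92654245   77.06460597
 -165.09281541] [0.56101419 0.04224179 0.1779898 ]
```

View pics/w4.png

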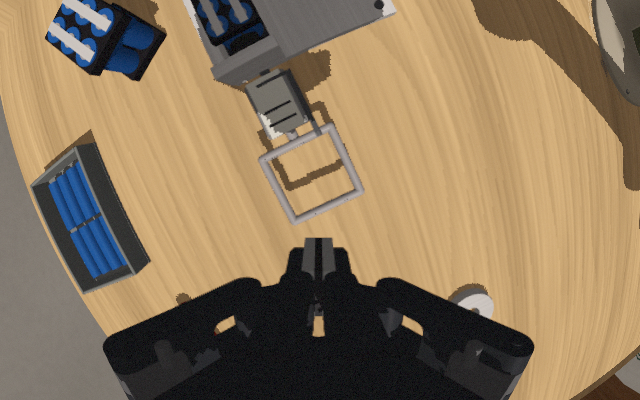

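Wrist view: loop corners at (259,158), (296,224), (364,190), (329,124), the scale with its two dark ridges near (280,110), and the block, neighbour and end block at the top left.

Run:
```python
from meas import *
d=dict(np.load("w4.npz")); z=np.load("jig.npz"); O,ex,ey=z["O"],z["ex"],z["ey"]
P=[onz(d,u,v,.046,True) for u,v in [(259,158),(296,224),(364,190),(329,124)]]
for p in P: print(p,jig(O,ex,ey,p))
c=np.mean(P,0); print("centre",c,jig(O,ex,ey,c), [np.linalg.norm(P[i]-P[(i+1)%4]) for i in range(4)])
for n,(u,v) in dict(end=(280,122),gback=(247,85)).items(): print(n,jig(O,ex,ey,onz(d,u,v,.053,True)))
e=P[1]-P[0]+P[2]-P[3]; print("yaw",np.degrees(np.arctan2(-e[0],e[1])))
print(status.observe()["position"])
```

```text
[ 0.59958543 -0.00788027  0.046     ] [168.  -36.9]
[0.5928283  0.06294685 0.046     ] [239.1 -35.2]
[0.52159937 0.05583578 0.046     ] [237.   36.4]
[ 0.5295077 -0.0121271  0.046    ] [168.7  33.3]
centre [0.5608802  0.02469382 0.046     ] [203.2  -0.6] [np.float64(0.0711487181733265), np.float64(0.07158301612599648), np.float64(0.06842145341275688), np.float64(0.07020628994403828)]
end [148.  -4.]
gback [105.  -15.2]
yaw 6.03186473779102
[0.56094319 0.04225632 0.17805017]
```

```bash
python3 -m handwheel '0 -1.75 0 0 0 -6 0; 0 -1.75 0 0 0 -12 0; 0 -1.75 -2 0 0 -12 0; 0 -1.75 -5 0 0 -12 0; 0 -1.75 -8 0 0 -12 0; 0 -1.75 -11 0 0 -12 0; 0 -1.75 -11 0 0 -12 0'
python3 - <<'E'
from h import *
s=status.observe(); print(s["q"][5],s["position"],s["ft_force"])
E
```

```text
time_s: 7.5
position: [0.5582, 0.0233, 0.0636]
tool_rot: [[-0.56, -0.828, -0.014], [-0.828, 0.56, -0.013], [0.019, 0.005, -1.0]]
ft_force: [-1.1, 0.6, -0.2]
grip_width: -0.0002
gripper_force: 0.0
-154.78893795887504 [0.55815917 0.02331166 0.06363721] [-1.14481716  0.59898432 -0.20287224]
```

```bash
python3 -m handwheel '0.2 0.1 -2 0 0 0 0; 0.2 0.1 -3.5 0 0 0 0; 0.2 0.1 -3.5 0 0 0 0'
python3 - <<'E'
from h import *
s=status.observe(); print(s["q"][5],s["position"],s["ft_force"])
a=get_image("wrist"); np.savez("w5.npz",**{k:np.array(v) for k,v in a.items()})
cv2.imwrite("pics/w5.png",cv2.resize(a["color"][60:300,160:480],(800,600),interpolation=cv2.INTER_CUBIC)[:,:,::-1])
E
```

```text
time_s: 7.75
position: [0.5623, 0.0242, 0.0326]
tool_rot: [[-0.56, -0.829, -0.008], [-0.828, 0.56, -0.014], [0.016, -0.001, -1.0]]
ft_force: [0.0, 0.2, -0.7]
grip_width: -0.0002
gripper_force: 0.0
-154.55015943407102 [0.56233146 0.02419533 0.03259524] [ 0.01759585  0.16363039 -0.66271268]
```

View pics/w5.png

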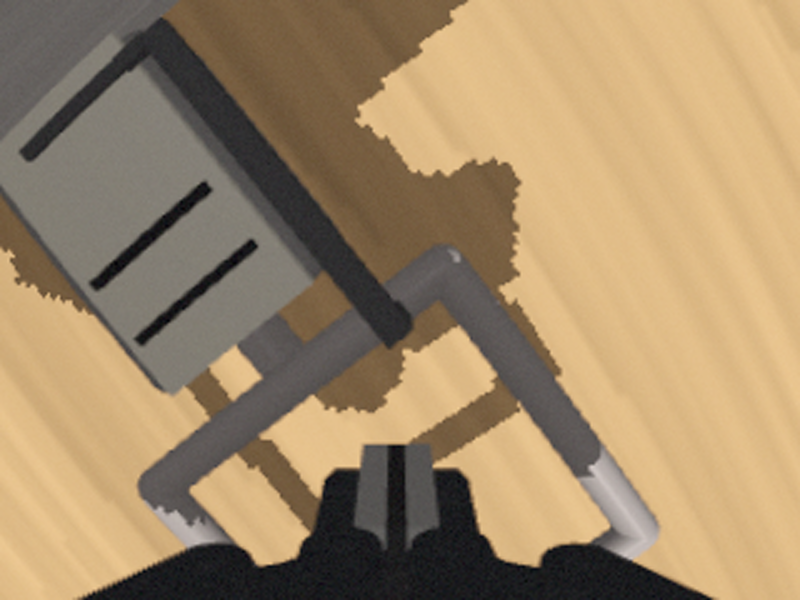

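Wrist crop: scale ridges run (95,288)-(210,185) and (138,343)-(255,243), the pointer across (25,155)-(150,45), fingers in the loop opening. I'll write a pointer reader.

```bash
cat > ptr.py <<'E'
from meas import *
from scipy.signal import find_peaks
z=np.load("jig.npz"); O,ex,ey=z["O"],z["ex"],z["ey"]
def read(d,show=True):
    g=cv2.cvtColor(d["color"],cv2.COLOR_RGB2GRAY).astype(np.float32); xs=np.arange(95,240,.5)
    rows=[]
    for y in np.arange(-6,6.1,2):
        uv=np.array([proj(d,[*(O+ex*x/1e3+ey*y/1e3),.0545],True) for x in xs],np.float32)
        rows.append(cv2.remap(g,uv[:,0].reshape(1,-1),uv[:,1].reshape(1,-1),cv2.INTER_LINEAR)[0])
    p=np.median(rows,0); pk,pr=find_peaks(-p,prominence=20,width=(2,12)) 
    s=status.observe(); t=jig(O,ex,ey,s["position"])
    print("t",round(s["time_s"],2),"tcp jig",t,"F along x",round(float(s["ft_force"][:2]@ex),1),"across",round(float(s["ft_force"][:2]@ey),1),"Fz",round(float(s["ft_force"][2]),1))
    print("dips x",[(float(xs[i]),round(float(p[i])),round(float(w)/2,1)) for i,w in zip(pk,pr["widths"])])
    return xs,p
if __name__=="__main__":
    d=get_image("wrist"); read(d)
E
python3 - <<'E'
from ptr import *
d=dict(np.load("w5.npz")); xs,p=read(d); print(np.round(p[:160:2]).astype(int))
for u,v in [(85,97),(152,237),(197,290),(400,330)]: print(jig(O,ex,ey,onz(d,160+u/2.5,60+v/2.5,.0545,True)))
E
```

```text
t 7.8 tcp jig [202.5  -2.6] F along x 0.1 across -0.4 Fz 0.4
dips x [(110.5, 42, 3.2), (135.0, 20, 2.3), (147.0, 22, 1.9), (188.5, 38, 1.2), (190.5, 33, 1.6), (192.5, 33, 1.1), (199.5, 46, 1.0), (202.0, 53, 1.1)]
[100 100  98  98  98  98  97  98  99 101 126 127 127 101  45  46  48 126
 126 126 126 127 127 127 127 127 126 127 126 126 127 127 128 126 127 126
 127 127 127  65  20  50 126 126 126 127 126 127 126 126 126  95  22  63
 126 126 126 126 126 126 126 125 125 121  92  93  91  91  92  91  88  85
  91  91  91  90  87  83 173 198]
[110.    5.2]
[135.7  -0.7]
[147.3  -0.5]
[173.3  21.6]
```

```bash
python3 -m handwheel '0 0.4 -0.2 0 0 0 0; -0.05 0.8 -0.4 0 0 0 0; -0.08 1.2 -0.4 0 0 0 0; -0.11 1.6 -0.4 0 0 0 0; -0.14 2 -0.4 0 0 0 0; -0.17 2.4 -0.4 0 0 0 0; -0.2 2.8 -0.4 0 0 0 0'; python3 ptr.py
```

```text
time_s: 8.38
position: [0.5614, 0.0527, 0.0302]
tool_rot: [[-0.56, -0.829, -0.004], [-0.829, 0.56, -0.016], [0.015, -0.005, -1.0]]
ft_force: [0.6, -1.8, 1.1]
grip_width: -0.0001
gripper_force: 1.4
t 8.43 tcp jig [231.8  -2.9] F along x -1.0 across 0.2 Fz 1.1
dips x [(123.0, 37, 3.5), (142.5, 18, 2.8), (154.0, 21, 2.5), (218.0, 31, 2.7), (220.0, 29, 1.5), (227.0, 57, 1.3)]
```

```bash
python3 -m handwheel '-0.02 0.3 0 0 0 0 0; -0.04 0.6 0 0 0 0 0; -0.06 0.9 0 0 0 0 0; -0.09 1.2 0 0 0 0 0; -0.11 1.5 0 0 0 0 0; -0.13 1.8 0 0 0 0 0; -0.15 2.1 0 0 0 0 0; -0.15 2.1 0 0 0 0 0'; python3 ptr.py
```

```text
time_s: 9.1
position: [0.5594, 0.0741, 0.0297]
tool_rot: [[-0.559, -0.829, -0.005], [-0.829, 0.559, -0.015], [0.015, -0.004, -1.0]]
ft_force: [0.8, -1.5, 1.6]
grip_width: 0.0004
gripper_force: 0.9
t 9.15 tcp jig [252.3  -2.6] F along x -1.3 across -0.4 Fz 0.9
dips x [(144.5, 38, 3.5), (164.5, 18, 2.7), (176.0, 20, 2.5), (233.0, 103, 5.5), (237.5, 31, 1.3)]
```

```bash
python3 -m handwheel '-0.02 0.3 0 0 0 0 0; -0.04 0.6 0 0 0 0 0; -0.06 0.9 0 0 0 0 0; -0.08 1.2 0 0 0 0 0; -0.1 1.4 0 0 0 0 0; -0.1 1.4 0 0 0 0 0'; python3 ptr.py
```

```text
time_s: 9.65
position: [0.5586, 0.0878, 0.0298]
tool_rot: [[-0.559, -0.829, -0.005], [-0.829, 0.559, -0.015], [0.015, -0.004, -1.0]]
ft_force: [0.7, -4.0, 0.7]
grip_width: 0.0001
gripper_force: 2.0
t 9.7 tcp jig [266.2  -2.7] F along x -3.0 across -1.0 Fz 1.3
dips x [(158.0, 38, 3.5), (172.0, 18, 2.9), (184.0, 16, 2.6), (226.5, 123, 1.4)]
```

```bash
python3 -m handwheel '-0.01 0.2 0 0 0 0 0; -0.03 0.4 0 0 0 0 0; -0.04 0.6 0 0 0 0 0; -0.06 0.8 0 0 0 0 0; -0.07 1 0 0 0 0 0; -0.07 1 0 0 0 0 0'; python3 ptr.py
```

```text
time_s: 10.2
position: [0.5579, 0.0976, 0.0298]
tool_rot: [[-0.559, -0.829, -0.005], [-0.829, 0.559, -0.015], [0.015, -0.005, -1.0]]
ft_force: [1.7, -5.9, 1.2]
grip_width: -0.0002
gripper_force: 2.6
t 10.25 tcp jig [276.1  -2.8] F along x -5.0 across -1.0 Fz 2.1
dips x [(167.5, 41, 3.6), (179.0, 18, 3.0), (191.0, 19, 2.7)]
```

```bash
python3 -m handwheel '-0.01 0.2 0 0 0 0 0; -0.03 0.4 0 0 0 0 0; -0.04 0.6 0 0 0 0 0; -0.06 0.8 0 0 0 0 0; -0.07 1 0 0 0 0 0; -0.07 1 0 0 0 0 0'; python3 ptr.py
```

```text
time_s: 10.75
position: [0.5573, 0.1072, 0.0298]
tool_rot: [[-0.559, -0.829, -0.005], [-0.829, 0.559, -0.016], [0.016, -0.005, -1.0]]
ft_force: [1.1, -8.7, 0.7]
grip_width: 0.0002
gripper_force: 4.1
t 10.8 tcp jig [285.6  -2.8] F along x -8.7 across -0.7 Fz 1.7
dips x [(177.0, 40, 3.4), (181.0, 18, 3.2), (193.0, 16, 2.9), (205.5, 65, 1.8)]
```

```bash
python3 -m handwheel '-0.01 0.2 0 0 0 0 0; -0.03 0.4 0 0 0 0 0; -0.04 0.6 0 0 0 0 0; -0.06 0.8 0 0 0 0 0; -0.06 0.9 0 0 0 0 0; -0.06 0.9 0 0 0 0 0'; python3 ptr.py
```

```text
time_s: 11.3
position: [0.5568, 0.1156, 0.0298]
tool_rot: [[-0.559, -0.829, -0.005], [-0.829, 0.559, -0.017], [0.017, -0.006, -1.0]]
ft_force: [1.5, -10.5, 1.1]
grip_width: -0.0
gripper_force: 5.4
t 11.35 tcp jig [294.1  -2.9] F along x -10.1 across -0.0 Fz 2.3
dips x [(181.0, 22, 5.6), (195.0, 19, 3.1), (207.5, 66, 2.1)]
```

```bash
python3 -m handwheel '-0.01 0.15 0 0 0 0 0; -0.02 0.3 0 0 0 0 0; -0.03 0.36 0 0 0 0 0; -0.03 0.36 0 0 0 0 0'
python3 - <<'E'
from ptr import *
d=get_image("wrist"); xs,p=read(d); i=(xs>170)&(xs<210); print(np.round(p[i]).astype(int))
cv2.imwrite("pics/w6.png",cv2.resize(d["color"][60:240,160:400],(800,600),interpolation=cv2.INTER_CUBIC)[:,:,::-1])
E
```

```text
time_s: 11.68
position: [0.5565, 0.119, 0.0298]
tool_rot: [[-0.56, -0.829, -0.005], [-0.829, 0.56, -0.017], [0.017, -0.006, -1.0]]
ft_force: [0.9, -10.8, 1.4]
grip_width: 0.0001
gripper_force: 5.9
t 11.73 tcp jig [297.5  -2.9] F along x -11.5 across 0.0 Fz 2.1
dips x [(183.0, 18, 3.5), (188.5, 39, 3.5), (195.5, 14, 3.1), (208.0, 67, 2.3)]
[126 127 127 127 128 127 127 127 128 127 127 127 127 127 127 127 127 128
 128 128 109  47  22  22  20  18  18  33 103 124  99  52  46  44  45  42
  39  59 114 127 127 128 127 127 125  86  27  21  20  18  14  36 106 127
 128 127 128 127 128 128 128 128 128 128 128 127 128 129 128 128 128 124
 110  97  73  67  68  71  83]
```

View pics/w6.png

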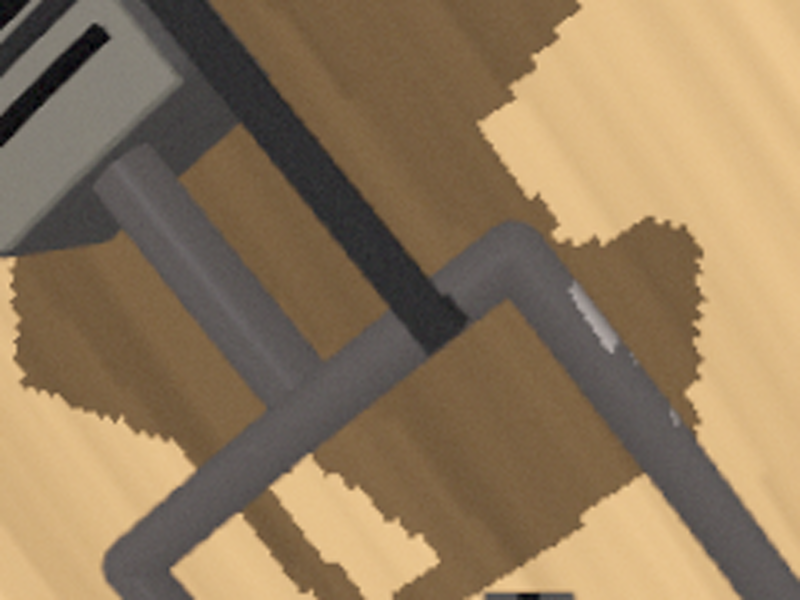

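The pointer stands at 187 between the ridge centres 182.3 and 194.4. I'll nudge it 0.7 mm and hold for more than 2 s.

```bash
python3 -m handwheel '0 0.07 0 0 0 0 0; 0 0.07 0 0 0 0 0; 0 0.07 0 0 0 0 0; 0 0.07 0 0 0 0 0; 0 0.07 0 0 0 0 0; 0 0.07 0 0 0 0 0; 0 0.07 0 0 0 0 0; 0 0.07 0 0 0 0 0' | grep -E "time|ft"; python3 ptr.py
for i in 1 2 3; do python3 -m handwheel '0 0 0 0 0 0 0; 0 0 0 0 0 0 0; 0 0 0 0 0 0 0; 0 0 0 0 0 0 0; 0 0 0 0 0 0 0; 0 0 0 0 0 0 0; 0 0 0 0 0 0 0; 0 0 0 0 0 0 0'| grep -E "time|ft"; done; python3 ptr.py
```

```text
time_s: 12.4
ft_force: [1.0, -12.0, 1.2]
t 12.45 tcp jig [298.1  -2.9] F along x -11.6 across -0.5 Fz 1.6
dips x [(183.5, 16, 3.5), (189.0, 39, 3.5), (195.5, 16, 3.1), (208.5, 66, 2.3)]
time_s: 13.12
ft_force: [1.8, -12.3, 1.4]
time_s: 13.78
ft_force: [1.5, -12.0, 2.0]
time_s: 14.45
ft_force: [2.4, -12.1, 2.3]
t 14.5 tcp jig [298.1  -2.9] F along x -12.0 across -0.9 Fz 2.1
dips x [(183.5, 17, 3.5), (189.0, 38, 3.5), (194.5, 18, 3.1), (208.5, 66, 2.4)]
```

```bash
for i in 1 2; do python3 -m handwheel '0.01 -0.15 0 0 0 0 0; 0.02 -0.3 0 0 0 0 0; 0.03 -0.45 0 0 0 0 0; 0.04 -0.6 0 0 0 0 0; 0.05 -0.75 0 0 0 0 0; 0.06 -0.9 0 0 0 0 0; 0.07 -1.05 0 0 0 0 0; 0.08 -1.2 0 0 0 0 0'| grep -E "time|ft"; done; python3 ptr.py
```

```text
time_s: 15.17
ft_force: [0.7, -7.2, 1.5]
time_s: 15.83
ft_force: [1.4, -2.8, 0.6]
t 15.88 tcp jig [275.1  -2.7] F along x -3.9 across -1.2 Fz 1.3
dips x [(167.0, 40, 3.6), (183.5, 13, 2.9), (195.5, 18, 2.6)]
```

```bash
python3 -m handwheel '0.01 -0.15 0 0 0 0 0; 0.02 -0.3 0 0 0 0 0; 0.03 -0.45 0 0 0 0 0; 0.04 -0.6 0 0 0 0 0; 0.05 -0.75 0 0 0 0 0; 0.06 -0.9 0 0 0 0 0; 0.07 -1.05 0 0 0 0 0; 0.08 -1.2 0 0 0 0 0'| grep -E "time|ft"; python3 ptr.py
```

```text
time_s: 16.55
ft_force: [0.6, 0.0, -0.9]
t 16.6 tcp jig [263.1  -2.4] F along x -1.7 across -0.1 Fz 0.5
dips x [(157.0, 37, 3.5), (180.0, 21, 2.7), (193.5, 20, 2.3)]
```

```bash
python3 -m handwheel '0.01 -0.1 0 0 0 0 0; 0.02 -0.2 0 0 0 0 0; 0.02 -0.3 0 0 0 0 0; 0.03 -0.4 0 0 0 0 0; 0.04 -0.5 0 0 0 0 0; 0.05 -0.7 0 0 0 0 0; 0.06 -0.9 0 0 0 0 0; 0.06 -0.9 0 0 0 0 0'| grep -E "time|ft"; python3 ptr.py
```

```text
time_s: 17.27
ft_force: [-0.3, 0.5, 0.4]
t 17.32 tcp jig [254.   -2.6] F along x -0.7 across 0.4 Fz -0.7
dips x [(157.0, 40, 3.3), (180.5, 18, 2.3), (193.0, 20, 2.0)]
```

The loop is home: the pointer didn't move while the fingers backed off 9 mm. Raising out, then checking flushness.

```bash
python3 -m handwheel '0 0 1 0 0 0 0; 0 0 3 0 0 0 0; 0 0 6 0 0 0 0; 0 0 10 0 0 0 0; 0 0 14 0 0 0 0; 0 0 18 0 0 0 0; -2 -4 20 0 0 0 0; -4 -8 22 0 0 0 0'
python3 -m handwheel '-4 -4 0 0 0 0 0; -8 -8 0 0 0 0 0; -8 -12 0 0 0 0 0; -8 -12 0 0 0 0 0; -8 -12 0 0 0 0 0'|head -2
python3 - <<'E'
from h import *
a=get_image("wrist"); np.savez("w7.npz",**{k:np.array(v) for k,v in a.items()})
z=np.load("jig.npz"); u,v=map(int,proj(a,[*(z["O"]+z["ex"]*.03),.06],True)); print(u,v)
u0=min(max(u-120,0),400); v0=min(max(v-90,0),220)
b=get_image("side")["color"][175:295,275:405]
c=np.zeros((600,800,3),np.uint8); c[:360,:480]=cv2.resize(a["color"][v0:v0+180,u0:u0+240],(480,360),interpolation=cv2.INTER_CUBIC); c[:300,480:]=cv2.resize(b,(320,300),interpolation=cv2.INTER_CUBIC)
cv2.imwrite("pics/c7.png",c[:360,:,::-1])
E
```

```text
time_s: 17.98
position: [0.5251, 0.008, 0.2466]
tool_rot: [[-0.557, -0.831, -0.001], [-0.83, 0.557, -0.016], [0.014, -0.008, -1.0]]
ft_force: [0.1, -1.5, 0.1]
grip_width: 0.0001
gripper_force: 0.0
time_s: 18.4
position: [0.4594, -0.0771, 0.2419]
204 195
```

View pics/c7.png

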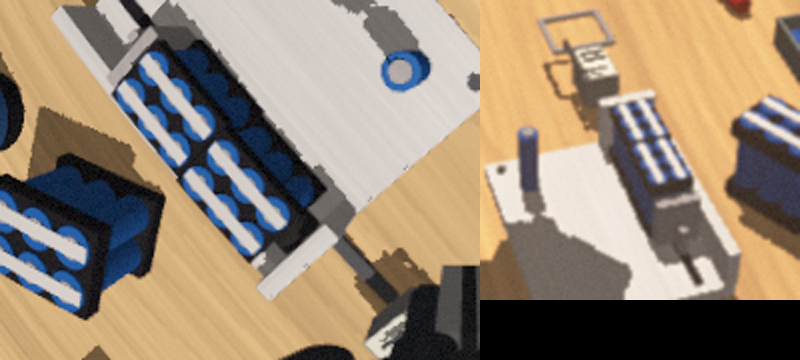

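The module sits flush with the neighbour, square on the fence, with the ram against it. The loop is home and the bystanders are undisturbed. Handing in.

```bash
python3 -m handwheel '0 0 0 0 0 0 0; 0 0 0 0 0 0 0'|head -1; python3 -c "
from rig import env; print(env.close_job())"
```

```text
time_s: 18.67
the job is handed in; nothing more can be done
None
```

The job is done and handed in at 18.7 s: the block was slid square against the back fence and pressed flush to its neighbour, the pointer was held between the ridges for over 2 s, and the loop was eased home without snapping.

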